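# Nut in the holder block, block held in the corner stop

### The arm

A 7-joint arm with a two-finger parallel gripper is mounted at the origin on the work surface. World frame = base frame: x ahead of the robot, y to its left, z up, the work surface at z = 0. Lengths are in m, angles in degrees, forces in N, time in s.
With the tool pointing down it reaches from about 0.35 to 0.9 m from the base axis. Payload 7.2 kg.
Tool frame: the origin (TCP) lies on the centre line of the jaws, within the pads' length; the fingertips stand 14 mm ahead of it and the grasp point (between the pads) lies 5 mm behind it (r.tip_extent is the distance from the TCP to the fingertips, in m); z points along the fingers, y is the direction in which the jaws open and shut (so a half turn about z gives the same grasp; the last joint's range is limited). The gripper opens to 88 mm and grips with 3 to 60 N. Pads are 20 mm wide; open, the fingers measure 115 mm over their backs; the gripper's body (75 mm by 178 mm) begins 61 mm behind the grasp point.
Start: joints at [-74.954, 23.554, -0.728, 91.456, 0.321, 64.991, -4.71], TCP at [0.203, 0.591, 0.237] pointing down, gripper open.
Joint ranges: [-169.25, 169.25], [-16.82, 113.86], [-84.01, 82.57], [7.8, 145.47], [-59.2, 239.2], [7.22, 106.19], [-163.78, 163.78]. Speed limits (degrees/s): [136.94, 136.94, 172.46, 172.46, 180, 180, 180].

### API

Orientations are given as a 3x3 rotation matrix whose columns are the frame's x, y, z axes.
In Python, from station import get_state, viewer, order, r gives the robot as it stands.
- The arm moves only by the tool servo_tool, never from a script. Its argument "deltas" is one flat list of numbers, 7 for each row, row after row: the turn, a rotation vector about the tool's x, y, z in degrees, then the shift along the tool's x, y, z in cm, then the gripper command: -1 is shut, 1 is fully open, values between are in proportion. In form: [rx, ry, rz, tx, ty, tz, hand, rx, ry, rz, tx, ty, tz, hand, ...]. A call has 1 to 10 rows; each row is the pose to reach, as a shift and turn from the pose measured when the call began, along the tool's axes at that moment; what a row does not reach only later rows make up. A row lasts 1/8 s, in which the tool goes at most 62.5 mm and 10.7 degrees, less where a joint would pass 70% of its speed; a pose out of reach is approached as far as the arm can. A call with a gripper value outside its range is refused whole. The fingers move at their own pace and stop on an object; the grip force is fixed at half the most. Time passes only in rows, so rows that repeat a pose let the fingers close. It gives the time, the measured TCP pose, the force and the opening at its end, in the units of the state.
- get_state(): the state, without advancing time (a new reading comes with each control period).
- viewer.snapshot(name): name is "scene" or "top"; returns a dict with "color" (420x560x3 uint8, red, green, blue), "vfov" (degrees; the focal length in pixels is half the picture's height over the tangent of half this angle, whatever the lens; pixels are square), "cx", "cy" (the principal point, pixels), "eye" and "orientation" of the camera in the world. Camera axes: x right, y up, looking along -z (the intrinsics and any distortion apply to the point x, -y, -z); pixel columns grow to the right and rows downward; lengths in m; the calibration is good to about 2 mm. A picture is of the moment at which its call begins. There is no depth.
- order.close_job(): hands the job in, once; it reports no verdict.
The state is a dict: "time": time; "qpos": joint angles; "dq": joint speeds; "joint_torque": joint torques, N m; "tcp_pos": TCP position; "tool_rot": TCP orientation; "ft_force": force on the tool from outside, world axes, zero at the start; "torque": the same for the moment, N m; "finger_gap": finger opening in m.
Only numpy, scipy, OpenCV 4.12 (cv2) and the standard library are available. Lean on these libraries where they do the work, as an engineer would, in place of code of your own. Each camera call takes 0.05 s, during which the arm holds its last target.

### The job

Of the two loose collar nuts, take the one standing on its collar and set it, collar down, in the round pocket on top of the T-shaped holder block, and let go of it. Then lift the block, nut and all, onto the stop plate and press it home in the corner, flat on the plate, its long side fully against the long fence and its end against the short fence at the same time. Finish while still holding it there with the gripper, pressing firmly on both fences, the nut still seated; leave the other loose parts where they lie.

Things in the scene. Friction and masses are not known exactly. Their poses are not given: they have to be found in the camera images.
- nut_mid (a point): Collar nut of bright steel, 80 g, standing on its collar on the bench: a hexagon 24 mm across flats on a round collar 31 mm in diameter and 4 mm thick, 24 mm high in all, threaded hole 17 mm through it. The point is its centre, 12 mm above its underside; z runs from the collar to the other end (up at the start), x is square to one pair of flats (the other pairs at 60 and 120 degrees).
- nut_inv_mid (a point): A second, identical nut standing the other way, collar on top (from above only a round ring shows). Not needed; leave it. The point is its centre, 12 mm above the bench. It stands to the right or left of the block, and the first nut on the other side.
- block_mid (a point): Aluminium holder block, 0.4 to 0.6 kg, of upside-down T section, standing on the bench: base 90 mm (x) by 70 mm (y) by 14 mm high, and on it a body 90 mm (x) by 46 mm (y) by 26 mm high, in the middle of the width, so that a 12 mm ledge runs along each long side; 40 mm high in all. The point is its centre, 20 mm above its underside; x along its length, z up. Either way round is the same.
- pocket (a point): Centre of the floor of the round pocket in the block's top: 35 mm in diameter, 6 mm deep, in the middle of the top; the floor is 34 mm above the block's underside (14 mm above its centre). Axes as the block's. A seated nut stands 18 mm above the block's top.
- corner (a point): Inner corner of the stop plate, where the two fences' inner faces meet, at the height of the plate's top. The dark steel plate (170 by 150 by 10 mm, fixed to the bench, top 10 mm above it; plate and fences are ground and oiled, friction about 0.2) extends from here to -x and -y; x along the long fence, y along the short fence, z up. With the block home, its centre lies at x -45 mm, y -35 mm, z +20 mm from here.
- plate: The stop plate itself; origin at the centre of its underside; the corner is at x +70 mm, y +60 mm, z +10 mm in its frame.
- fence_long: Long fence: steel bar 150 by 12 mm, 12 mm high, fixed on the plate along its x; origin at the centre of its underside. Its inner face looks to its own -y, 6 mm from the origin. Lower than the block's 14 mm base, so that fingers over the ledge clear it.
- fence_short: Short fence: steel bar 80 by 12 mm, 12 mm high, fixed on the plate along its y; origin at the centre of its underside. Its inner face looks to its own -x, 6 mm from the origin.
- washer: Bystander: flat steel washer, 34 mm across, 4 mm thick; origin at its underside.
- screw_up: Bystander: dark socket screw standing on its head, 24 mm across, 56 mm high; origin at its underside.
- tnut: Bystander: small T-slot nut 40 by 34 by 24 mm, without a pocket; origin at its underside.
- tnut2: Bystander: another such small T-slot nut.
- wrench: Bystander: wrench 190 mm long, lying flat; origin at the middle of its underside.
- screw_lying: Bystander: dark socket screw lying down, 61 mm long; origin at its underside.
Things that resemble listed ones, but are neither listed nor needed, are in the scene too. Leave any blue or yellow look-alike of the part that bears nut_mid alone.

How it is judged:
By the outcome, as a careful person would: the job done as asked, in the order asked, and still so for the second after the job is handed in, while the arm keeps its last pose, push and grip.
It also fails if it takes over 72 s, if anything falls off the work surface, if the arm or the gripper's body presses on something with over 40 N, if the wrist force passes 120 N, or if a joint passes its speed limit or range.

## Working session

There is one attempt and no reset: what is moved stays moved. The work goes in short steps, Python scripts to look and compute and a tool call to move; the robot and the scene stay as the last step left them, time stands still between calls to the robot, and variables do not carry over. Pictures are saved under pics/ and viewed, and the job is handed in when it is done.

Besides the shell and the picture viewer there is one more tool, called after "Emit:" by a JSON object that holds its "api" and its "payload". servo_tool: Moves the arm, as the interface text tells. Its arguments: {"type":"object","properties":{"deltas":{"type":"array"}},"required":["deltas"]}

```bash
ls; mkdir -p pics
python3 - <<'E'
from station import get_state, viewer, order, r
import cv2,pickle
d={}
for n in("scene","top"):
    s=viewer.snapshot(n); d[n]=s
    cv2.imwrite(f"pics/{n}0.png",s["color"][:,:,::-1]); print(n,{k:v for k,v in s.items() if k!="color"})
pickle.dump(d,open("s0.pkl","wb"))
print(get_state())
E
```

```text
pics
scene {'vfov': 53.547702321407655, 'cx': 277.8986770586893, 'cy': 207.96297717211894, 'eye': array([ 0.81989458, -0.51948783,  0.57549518]), 'orientation': array([[ 0.8670536 , -0.33656689,  0.36734287],
       [ 0.4979892 ,  0.56327951, -0.65933524],
       [ 0.0149937 ,  0.75461177,  0.6560002 ]])}
top {'vfov': 43.06717058556557, 'cx': 275.2667430752248, 'cy': 214.22518274251107, 'eye': array([ 0.4493659 , -0.02657115,  1.35039627]), 'orientation': array([[-0.00632037,  0.99741563, -0.0715689 ],
       [-0.9999427 , -0.00692227, -0.0081653 ],
       [-0.00863961,  0.07151319,  0.99740224]])}
{'time': 0.1, 'qpos': array([-74.95500636,  23.59549306,  -0.72737159,  91.49820596,
         0.3200906 ,  64.98911881,  -4.71032791]), 'dq': array([ 0.00081463, -0.12717099,  0.05636764, -0.07618359, -0.05456951,
        0.07289686,  0.01415708]), 'joint_torque': array([ 2.09204096e-03, -5.89093459e+01,  6.43702503e-01, -2.91710812e+01,
       -5.38159464e-02,  1.45522499e-02,  3.52369943e-05]), 'tcp_pos': array([0.20289358, 0.59070518, 0.23590008]), 'tool_rot': array([[-9.45785257e-01,  3.24792413e-01, -3.68176895e-04],
       [ 3.24792608e-01,  9.45784282e-01, -1.36109412e-03],
       [-9.38571245e-05, -1.40688389e-03, -9.99999006e-01]]), 'ft_force': array([-0.74161546,  0.67482662, -0.37008455]), 'torque': array([ 0.01337636, -0.01447374, -0.02749737]), 'finger_gap': 0.08790994783310196}
```

View pics/scene0.png

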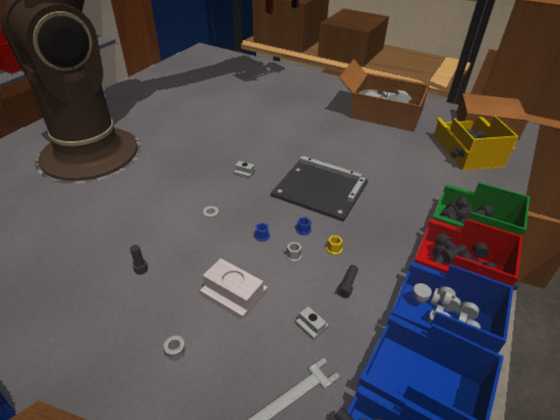

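View pics/top0.png

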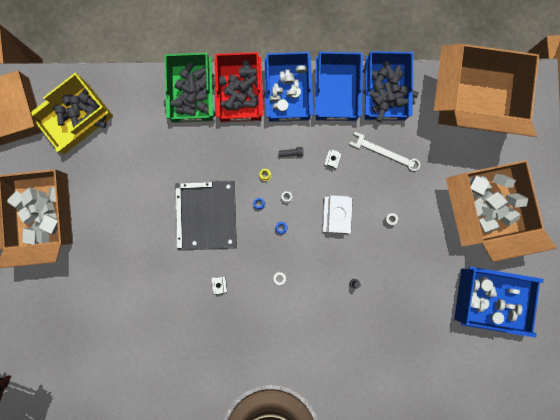

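Run:
```python
import pickle,cv2
d=pickle.load(open("s0.pkl","rb"))
def crop(n,x0,y0,w,h,k,f):
    c=d[n]["color"][y0:y0+h,x0:x0+w,::-1]; cv2.imwrite("pics/"+f,cv2.resize(c,None,fx=k,fy=k,interpolation=cv2.INTER_NEAREST))
crop("scene",190,220,120,100,6,"c_s1.png")
crop("scene",265,150,110,75,7,"c_s2.png")
crop("top",165,165,100,95,6,"c_t2.png")
crop("top",250,160,160,90,5,"c_t1.png")
```

```text
(no output)
```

View pics/c_s1.png

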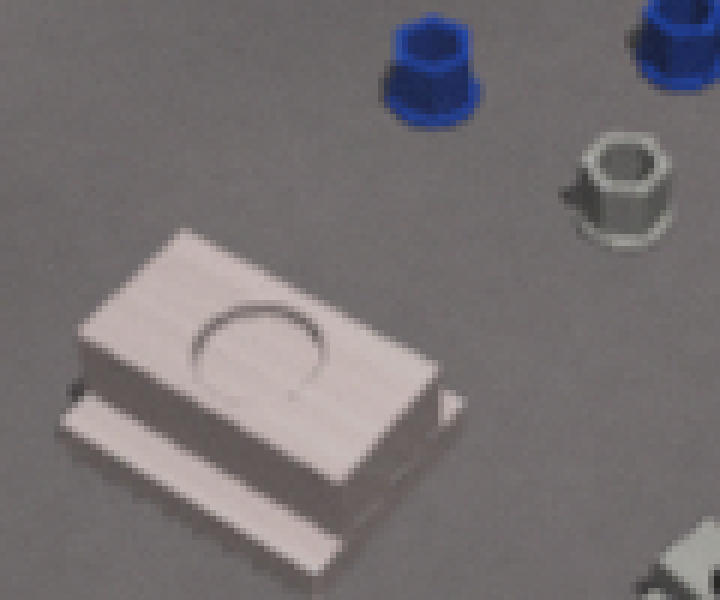

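View pics/c_s2.png

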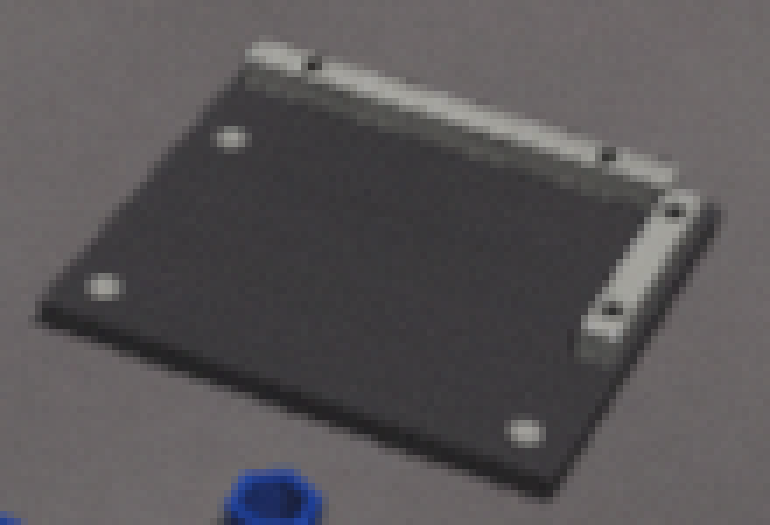

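View pics/c_t2.png

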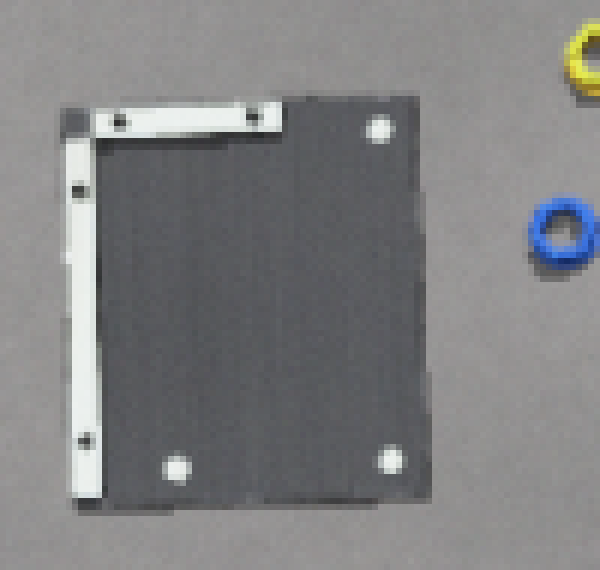

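View pics/c_t1.png

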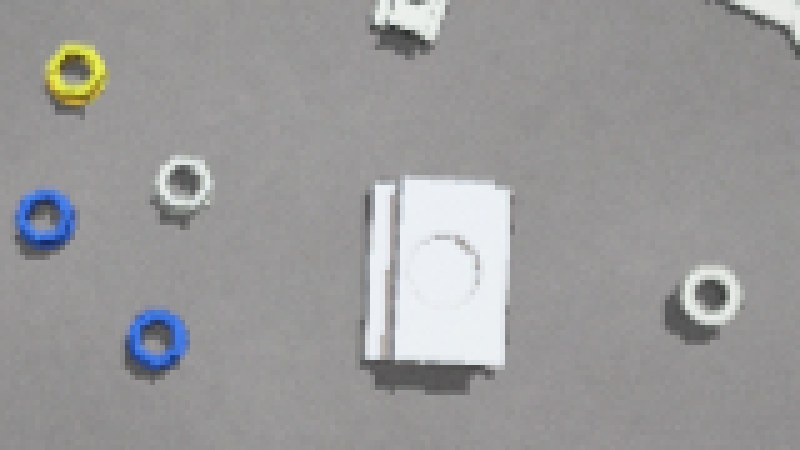

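```bash
cat > h.py <<'E'
import numpy as np,cv2,pickle
def ray(s,u,v):
    h,w=s["color"].shape[:2]; f=h/2/np.tan(np.radians(s["vfov"]/2))
    d=s["orientation"]@np.array([(u-s["cx"])/f,-(v-s["cy"])/f,-1.]); return s["eye"],d
def on(s,u,v,z):
    e,d=ray(s,u,v); return (e+d*(z-e[2])/d[2])
def proj(s,p):
    h,w=s["color"].shape[:2]; f=h/2/np.tan(np.radians(s["vfov"]/2))
    c=s["orientation"].T@(np.asarray(p)-s["eye"]); return s["cx"]+f*c[0]/-c[2], s["cy"]-f*c[1]/-c[2]
def comps(s,x0,y0,w,h,cond,amin=15,k=8):
    c=cv2.resize(s["color"][y0:y0+h,x0:x0+w],None,fx=k,fy=k,interpolation=cv2.INTER_CUBIC)
    m=cond(c.astype(int)).astype(np.uint8)
    cs,hi=cv2.findContours(m,cv2.RETR_CCOMP,cv2.CHAIN_APPROX_NONE)
    out=[]
    for q,hh in zip(cs,hi[0]):
        a=cv2.contourArea(q)/k/k
        if a>amin: out.append((a,hh[3]>=0,(q[:,0,:]+.5)/k-.5+[x0,y0]))
    return out
E
python3 - <<'E'
from h import *
d=pickle.load(open("s0.pkl","rb")); S,T=d["scene"],d["top"]
np.set_printoptions(precision=4,suppress=True)
def show(s,x0,y0,w,h,cond,z,amin=15):
    for a,hole,q in comps(s,x0,y0,w,h,cond,amin):
        (c,wh,an)=cv2.minAreaRect(q.astype(np.float32)); m=q.mean(0)
        b=cv2.boxPoints((c,wh,an))
        print(round(a,1),hole,"c",np.round(c,2),"wh",np.round(wh,2),round(an,1),"->",on(s,*c,z)[:2], "corners",np.array([on(s,*p,z)[:2] for p in b]).round(4).tolist())
print("nut top"); show(T,275,185,25,25,lambda c:c.min(2)>185,.024,5)
print("inv top"); show(T,380,207,25,25,lambda c:c.min(2)>185,.024,5)
print("block top"); show(T,315,185,45,60,lambda c:c.min(2)>185,.04)
print("fences top"); show(T,165,165,100,95,lambda c:c.min(2)>160,.022)
print("scene nut hole"); show(S,280,235,30,30,lambda c:c.max(2)<105,.024,5)
print("scene nut bright"); show(S,280,235,30,30,lambda c:c.min(2)>128,.024,5)
print("scene block top")
for p in [(183,230),(437,367),(345,480),(80,330)]: print(on(S,190+p[0]/6-.5,220+p[1]/6-.5,.04))
for p in [(314,575),(62,418),(465,400)]: print(on(S,190+p[0]/6-.5,220+p[1]/6-.5,.014))
print("scene fence: long bottom-left inner, inner edge; short")
# plate outer corners top z .01
for p in [(40,303),(548,484),(717,212)]: print(on(S,265+p[0]/7-.5,150+p[1]/7-.5,.01))
for p in [(245,66),(250,40),(680,163),(582,328),(622,335),(690,192)]: print(on(S,265+p[0]/7-.5,150+p[1]/7-.5,.022))
print("top plate corners");
for p in [(418,97),(430,500),(75,505)]: print(on(T,165+p[0]/6-.5,165+p[1]/6-.5,.01))
print("top block corners")
for p in [(402,178),(495,182)]: print(on(T,250+p[0]/5-.5,160+p[1]/5-.5,.04))
for p in [(376,182),(365,360),(510,187),(505,365)]: print(on(T,250+p[0]/5-.5,160+p[1]/5-.5,.014))
E
```

```text
nut top
83.8 False c [286.42 195.81] wh [11.17  9.83] 8.6 -> [ 0.5906 -0.0439] corners [[0.5806, -0.0282], [0.605, -0.0321], [0.6006, -0.0597], [0.5762, -0.0558]]
40.3 True c [286.44 195.94] wh [7.25 7.07] 45.0 -> [ 0.5903 -0.044 ] corners [[0.5905, -0.0313], [0.603, -0.0439], [0.59, -0.0567], [0.5775, -0.044]]
inv top
105.3 False c [392.   218.49] wh [11.63 11.47] 2.5 -> [ 0.5319 -0.3066] corners [[0.5183, -0.2913], [0.5469, -0.2931], [0.5454, -0.322], [0.5168, -0.3201]]
41.5 True c [391.88 218.44] wh [7.34 6.98] 45.0 -> [ 0.532  -0.3063] corners [[0.5324, -0.2937], [0.5447, -0.3063], [0.5316, -0.3189], [0.5194, -0.3063]]
block top
119.7 False c [325.32 213.66] wh [ 4.18 35.23] 3.6 -> [ 0.5439 -0.1393] corners [[0.5009, -0.1309], [0.5879, -0.1375], [0.5871, -0.1478], [0.5002, -0.1412]]
792.7 False c [340.16 213.84] wh [22.5  37.24] 3.0 -> [ 0.5432 -0.1759] corners [[0.499, -0.1452], [0.591, -0.1513], [0.5876, -0.2067], [0.4958, -0.2004]]
fences top
294.2 False c [177.86 217.42] wh [59.92  6.03] 88.3 -> [0.5383 0.2284] corners [[0.6137, 0.2387], [0.614, 0.2235], [0.4636, 0.2182], [0.
[... 1146 characters left out ...]
 0.4996 -0.1456  0.04  ]
[ 0.5883 -0.1511  0.04  ]
[ 0.5872 -0.1952  0.04  ]
[ 0.497 -0.19   0.04 ]
[ 0.5855 -0.2092  0.014 ]
[ 0.4965 -0.2018  0.014 ]
[ 0.59   -0.1393  0.014 ]
scene fence: long bottom-left inner, inner edge; short
[0.4641 0.0837 0.01  ]
[0.6321 0.0876 0.01  ]
[0.6276 0.2361 0.01  ]
[0.4661 0.215  0.022 ]
[0.4603 0.2297 0.022 ]
[0.612  0.2387 0.022 ]
[0.6174 0.1443 0.022 ]
[0.629  0.1474 0.022 ]
[0.6204 0.2256 0.022 ]
top plate corners
[0.6317 0.0882 0.01  ]
[0.4615 0.0833 0.01  ]
[0.4603 0.2323 0.01  ]
top block corners
[ 0.5899 -0.1512  0.04  ]
[ 0.5875 -0.1972  0.04  ]
[ 0.5907 -0.1406  0.014 ]
[ 0.501  -0.1339  0.014 ]
[ 0.5877 -0.208   0.014 ]
[ 0.498  -0.2041  0.014 ]
```

Run:
```python
from h import *
d=pickle.load(open("s0.pkl","rb")); S,T=d["scene"],d["top"]
# contour of bright top ring in scene -> world -> 6-fold phase
for thr in (125,130,135,140,150):
  for a,hole,q in comps(S,280,235,30,22,lambda c:c.min(2)>thr,40):
    w=np.array([on(S,*p,.024)[:2] for p in q]); 
    c=np.array([.5900,-.0435]); r=np.hypot(*(w-c).T)*1000; t=np.degrees(np.arctan2(*(w-c).T[::-1]))
    b=[round(r[np.abs((t-k+180)%360-180)<6].mean(),1) if (np.abs((t-k+180)%360-180)<6).any() else None for k in range(0,360,15)]
    print(thr,hole,b)
im=[]
for s,x,y in((S,282,236),(T,278,187)):
    im.append(cv2.resize(s["color"][y:y+24,x:x+24,::-1],(480,480)[:2] if 0 else (390,390),interpolation=cv2.INTER_CUBIC))
cv2.imwrite("pics/nut.png",np.hstack(im))
```

```text
125 False [np.float64(11.5), np.float64(12.4), np.float64(13.1), np.float64(12.7), np.float64(12.0), np.float64(13.1), np.float64(13.9), np.float64(13.1), np.float64(12.9), np.float64(13.7), np.float64(13.9), np.float64(12.9), np.float64(12.9), np.float64(13.6), np.float64(13.4), np.float64(11.8), np.float64(12.0), np.float64(12.4), np.float64(13.1), np.float64(11.8), np.float64(11.7), np.float64(12.8), np.float64(12.6), np.float64(11.3)]
125 True [np.float64(9.0), np.float64(9.0), np.float64(9.0), np.float64(9.1), np.float64(9.1), np.float64(9.2), np.float64(9.4), np.float64(9.4), np.float64(9.2), np.float64(9.3), np.float64(9.7), np.float64(9.3), np.float64(9.1), np.float64(9.1), np.float64(9.2), np.float64(9.0), np.float64(8.9), np.float64(9.1), np.float64(9.1), np.float64(8.6), np.float64(8.3), np.float64(8.7), np.float64(9.1), np.float64(9.2)]
130 False [np.float64(11.3), np.float64(12.2), np.float64(12.8), np.float64(12.3), np.float64(11.6), np.float64(12.9), np.float64(13.5), np.float64(12.7), np.float64(12.5), np.float64(13.4), np.float64(13.5), np.float64(12.6), np.float64(12.6), np.float64(13.3), np.float64(13.1), np.float64(11.6), np.float64(11.8), np.float64(12.3), np.float64(12.8), np.float64(11.3), np.float64(11.2), np.float64(12.4), np.float64(12.2), np.float64(11.1)]
130 True [np.float64(9.2), np.float64(9.1), np.float64(9.0), np.float64(9.3), np.float64(9.4), np.float64(9.4), np.float64(9.7), np.float64(9.9), np.float64(9.6), np.float64(9.7), np.float64(10.0), np.float64(9.5), np.float64(9.3), np.float64(9.3), np.float64(9.3), np.float64(9.2), np.float64(9.2), np.float64(9.3), np.float64(9.4), np.float64(9.1), np.float64(8.7), np.float64(9.1), np.float64(9.3), np.float64(9.4)]
```

View pics/nut.png

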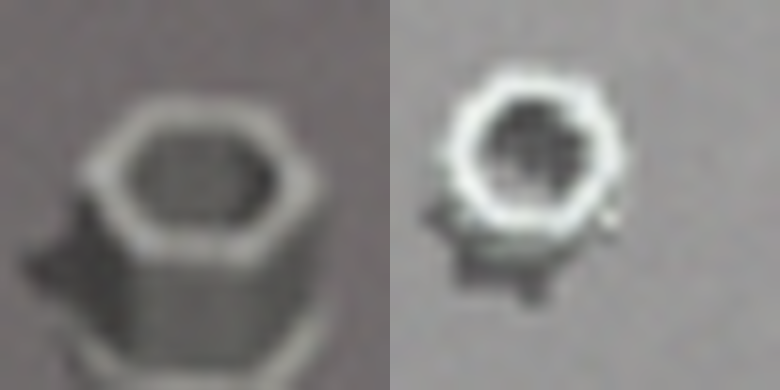

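```bash
cat >> h.py <<'E'
def row(st,p,jaw):
    """deltas (deg, cm) from state to TCP p, tool down, tool y at jaw deg (mod 180 nearest)"""
    R=st["tool_rot"]; cur=np.degrees(np.arctan2(R[1,1],R[0,1]))
    j=cur+((jaw-cur+90)%180-90); a=np.radians(j)
    y=np.array([np.cos(a),np.sin(a),0]); z=np.array([0,0,-1.]); x=np.cross(y,z)
    Rt=np.stack([x,y,z],1)
    rv=np.degrees(cv2.Rodrigues(R.T@Rt)[0].ravel()); t=R.T@(np.asarray(p)-st["tcp_pos"])*100
    return np.round(np.r_[rv,t],3).tolist()
E
python3 - <<'E'
from h import *
from station import get_state
st=get_state()
print(row(st,(.59,-.0436,.2),56)); print(row(st,(.59,-.0436,.10),56))
E
```

```text
[-0.079, 0.016, 15.047, -57.213, -47.414, 3.662]
[-0.079, 0.016, 15.047, -57.212, -47.4, 13.662]
```

Emit:
{"api": "servo_tool", "payload": {"deltas": [-0.08, 0.02, 15, -57.2, -47.4, 3.7, 0.2, -0.08, 0.02, 15, -57.2, -47.4, 3.7, 0.2, -0.08, 0.02, 15, -57.2, -47.4, 3.7, 0.2, -0.08, 0.02, 15, -57.2, -47.4, 3.7, 0.2, -0.08, 0.02, 15, -57.2, -47.4, 3.7, 0.2, -0.08, 0.02, 15, -57.2, -47.4, 3.7, 0.2, -0.08, 0.02, 15, -57.2, -47.4, 3.7, 0.2, -0.08, 0.02, 15, -57.2, -47.4, 3.7, 0.2, -0.08, 0.02, 15, -57.2, -47.4, 3.7, 0.2, -0.08, 0.02, 15, -57.2, -47.4, 3.7, 0.2]}}

```text
time: 1.35
tcp_pos: [0.5287, 0.0565, 0.2054]
tool_rot: [[-0.83, 0.558, 0.0], [0.558, 0.83, 0.0], [0.0, 0.0, -1.0]]
ft_force: [0.7, -0.2, -0.7]
finger_gap: 0.0528
```

Run:
```python
from h import *
from station import get_state
st=get_state()
print(row(st,(.59,-.0436,.15),56)); print(row(st,(.59,-.0436,.06),56))
```

```text
[0.012, -0.007, 0.075, -10.675, -4.882, 5.542]
[0.012, -0.007, 0.075, -10.677, -4.883, 14.542]
```

Emit:
{"api": "servo_tool", "payload": {"deltas": [0, 0, 0.08, -10.7, -4.9, 5.5, 0.2, 0, 0, 0.08, -10.7, -4.9, 5.5, 0.2, 0, 0, 0.08, -10.7, -4.9, 5.5, 0.2, 0, 0, 0.08, -10.7, -4.9, 14.5, 0.2, 0, 0, 0.08, -10.7, -4.9, 14.5, 0.2, 0, 0, 0.08, -10.7, -4.9, 14.5, 0.2, 0, 0, 0.08, -10.7, -4.9, 14.5, 0.2]}}

```text
time: 2.22
tcp_pos: [0.5908, -0.0433, 0.0618]
tool_rot: [[-0.829, 0.559, 0.002], [0.559, 0.829, 0.0], [-0.001, 0.001, -1.0]]
ft_force: [-0.3, -0.1, 0.4]
finger_gap: 0.053
```

Run:
```python
from h import *
from station import get_state,viewer
st=get_state(); print(st["tcp_pos"],st["dq"].round(2))
im=[]
for n,x,y,w in(("scene",254,190,80),("top",246,160,80)):
    s=viewer.snapshot(n); im.append(cv2.resize(s["color"][y:y+w,x:x+w,::-1],(395,395),interpolation=cv2.INTER_CUBIC))
cv2.imwrite("pics/hover.png",np.hstack(im))
print(row(get_state(),(.59,-.0436,.024),56))
```

```text
[ 0.59080315 -0.04331661  0.06178418] [-0.02 -0.86  0.33 -0.41 -0.1  -0.21  0.14]
[0.116, 0.118, 0.017, 0.105, -0.079, 3.826]
```

View pics/hover.png

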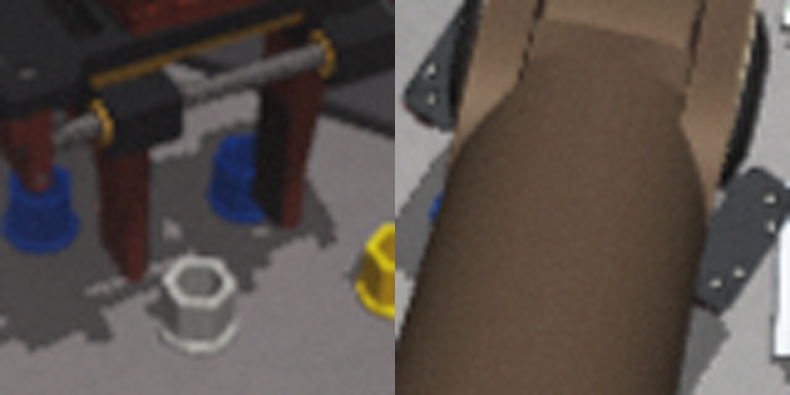

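Emit:
{"api": "servo_tool", "payload": {"deltas": [0.1, 0.1, 0, 0.1, -0.1, 2, 0.2, 0.1, 0.1, 0, 0.1, -0.1, 3.8, 0.2, 0.1, 0.1, 0, 0.1, -0.1, 3.8, 0.2, 0.1, 0.1, 0, 0.1, -0.1, 3.8, -1, 0.1, 0.1, 0, 0.1, -0.1, 3.8, -1, 0.1, 0.1, 0, 0.1, -0.1, 3.8, -1, 0.1, 0.1, 0, 0.1, -0.1, 3.8, -1, 0.1, 0.1, 0, 0.1, -0.1, 3.8, -1]}}

```text
time: 3.32
tcp_pos: [0.5902, -0.0437, 0.0246]
tool_rot: [[-0.829, 0.559, 0.001], [0.559, 0.829, 0.0], [-0.001, 0.001, -1.0]]
ft_force: [0.2, 0.8, 2.9]
finger_gap: 0.0238
```

Run:
```python
from h import *
from station import get_state,viewer
st=get_state(); print(st["tcp_pos"],st["tool_rot"].round(4),st["ft_force"].round(1),st["finger_gap"])
s=viewer.snapshot("scene");x,y,w=254,190,80; cv2.imwrite("pics/grip.png",cv2.resize(s["color"][y:y+w,x:x+w,::-1],(560,560),interpolation=cv2.INTER_CUBIC))
```

```text
[ 0.59020508 -0.04372071  0.024594  ] [[-8.292e-01  5.589e-01  1.000e-03]
 [ 5.589e-01  8.292e-01  2.000e-04]
 [-8.000e-04  7.000e-04 -1.000e+00]] [0.2 0.8 2.9] 0.02381952590155126
```

View pics/grip.png

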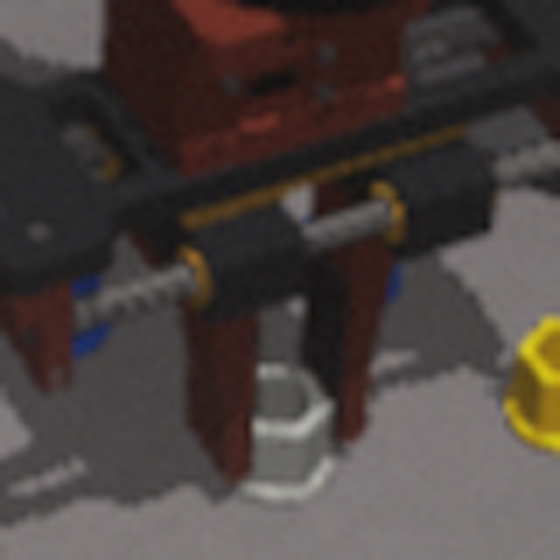

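Run:
```python
from h import *
from station import get_state
st=get_state()
print(row(st,(.59,-.0436,.12),86.4)); print(row(st,(.543,-.171,.12),86.4));print(row(st,(.543,-.171,.09),86.4))
```

```text
[0.031, 0.059, -30.38, 0.02, 0.003, -9.536]
[0.031, 0.059, -30.38, -3.203, -13.188, -9.543]
[0.031, 0.059, -30.38, -3.201, -13.19, -6.543]
```

Emit:
{"api": "servo_tool", "payload": {"deltas": [0, 0, 0, 0, 0, -5, -1, 0, 0, -10, 0, 0, -9.5, -1, 0, 0, -20, -1.6, -6.6, -9.5, -1, 0, 0.06, -30.4, -3.2, -13.2, -9.5, -1, 0, 0.06, -30.4, -3.2, -13.2, -9.5, -1, 0, 0.06, -30.4, -3.2, -13.2, -6.5, -1, 0, 0.06, -30.4, -3.2, -13.2, -6.5, -1, 0, 0.06, -30.4, -3.2, -13.2, -6.5, -1]}}

```text
time: 4.38
tcp_pos: [0.5433, -0.1704, 0.0899]
tool_rot: [[-0.998, 0.062, -0.0], [0.062, 0.998, 0.001], [0.0, 0.001, -1.0]]
ft_force: [0.0, 0.4, -0.9]
finger_gap: 0.0235
```

Run:
```python
from h import *
from station import get_state,viewer
st=get_state(); print(st["tcp_pos"],st["tool_rot"].round(4),st["ft_force"].round(1),st["finger_gap"])
d={}
for n,x,y,w in(("scene",180,210,110),("top",290,160,110)):
    s=viewer.snapshot(n); d[n]=s; cv2.imwrite(f"pics/p_{n}.png",cv2.resize(s["color"][y:y+w,x:x+w,::-1],(600,600),interpolation=cv2.INTER_CUBIC))
    p=st["tcp_pos"]; print(n,[np.round(proj(s,q),2) for q in (p,p-[0,0,.024],p-[0,0,.0,])],"pocket",np.round(proj(s,(.543,-.171,.04)),2))
pickle.dump((st,d),open("s1.pkl","wb"))
```

```text
[ 0.54329728 -0.17039738  0.08989421] [[-9.981e-01  6.200e-02 -1.000e-04]
 [ 6.200e-02  9.981e-01  7.000e-04]
 [ 1.000e-04  7.000e-04 -1.000e+00]] [ 0.   0.4 -0.9] 0.02347030358771056
scene [array([231.01, 257.06]), array([231.9 , 267.21]), array([231.01, 257.06])] pocket [232.44 277.82]
top [array([340.22, 212.31]), array([339.1 , 213.06]), array([340.22, 212.31])] pocket [338.18 213.95]
```

View pics/p_scene.png

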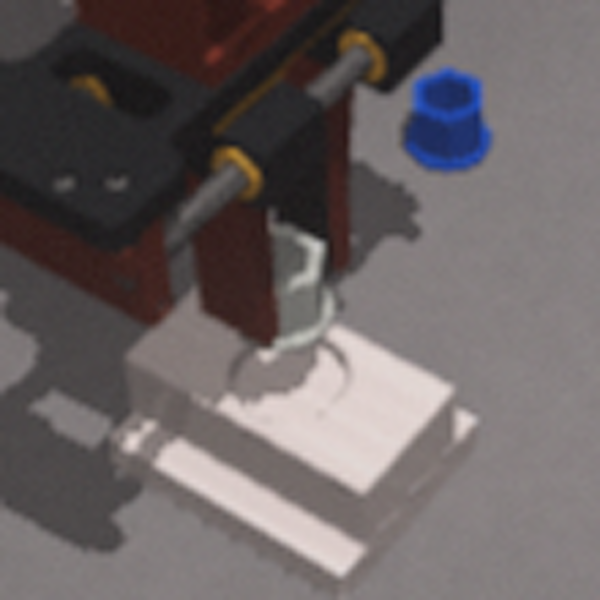

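View pics/p_top.png

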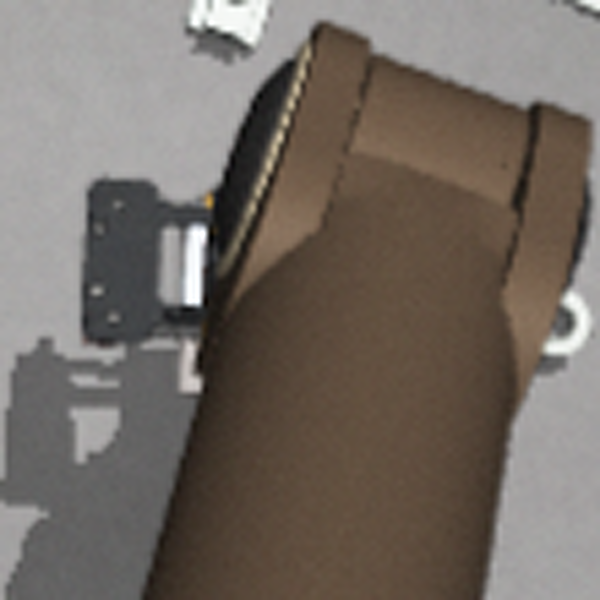

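Run:
```python
from h import *
st,d=pickle.load(open("s1.pkl","rb")); S=d["scene"]
x,y,w,h=208,240,50,40;k=14
im=cv2.resize(S["color"][y:y+h,x:x+w,::-1],None,fx=k,fy=k,interpolation=cv2.INTER_CUBIC)
P=lambda p:tuple(int(v) for v in (np.array(proj(S,p))-[x,y]+.5)*k)
R=st["tool_rot"];p=st["tcp_pos"]
for yy in(-.012,.012):
  for xx in(-.01,.01): cv2.circle(im,P(p+R@[xx,yy,.014]),3,(0,255,0),-1)
for a in np.arange(0,360,5):
    c,s=np.cos(np.radians(a)),np.sin(np.radians(a))
    cv2.circle(im,P(p+[.0155*c,.0155*s,-.0246]),2,(255,0,0),-1)
    cv2.circle(im,P([.543+.0175*c,-.171+.0175*s,.04]),2,(0,0,255),-1)
cv2.imwrite("pics/ov.png",im)
```

```text
(no output)
```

View pics/ov.png

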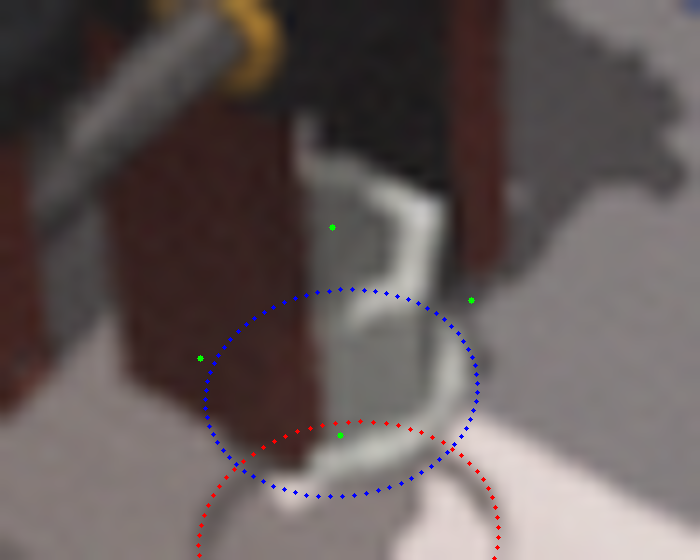

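Emit:
{"api": "servo_tool", "payload": {"deltas": [0.04, 0, 0, 0, -0.04, 1.0, -1, 0.04, 0, 0, 0, -0.04, 1.9, -1, 0.04, 0, 0, 0, -0.04, 2.4, -1, 0.04, 0, 0, 0, -0.04, 2.7, -1, 0.04, 0, 0, 0, -0.04, 2.9, -1, 0.04, 0, 0, 0, -0.04, 3.0, -1, 0.04, 0, 0, 0, -0.04, 3.05, -1, 0.04, 0, 0, 0, -0.04, 3.05, -1]}}

```text
time: 5.48
tcp_pos: [0.5438, -0.171, 0.06]
tool_rot: [[-0.998, 0.062, 0.001], [0.062, 0.998, -0.0], [-0.001, -0.0, -1.0]]
ft_force: [0.0, 0.5, -0.2]
finger_gap: 0.0235
```

Run:
```python
from h import *
from station import get_state,viewer
st=get_state(); print(st["tcp_pos"],st["tool_rot"].round(4),st["ft_force"].round(1),st["finger_gap"],st["torque"])
x,y,w=195,235,75
s=viewer.snapshot("scene");cv2.imwrite(f"pics/p2.png",cv2.resize(s["color"][y:y+w,x:x+w,::-1],(600,600),interpolation=cv2.INTER_CUBIC))
```

```text
[ 0.54375613 -0.17101977  0.05997487] [[-9.981e-01  6.180e-02  1.400e-03]
 [ 6.180e-02  9.981e-01 -4.000e-04]
 [-1.400e-03 -3.000e-04 -1.000e+00]] [ 0.   0.5 -0.2] 0.02345103932508517 [0.0099424  0.08501592 0.01051283]
```

View pics/p2.png

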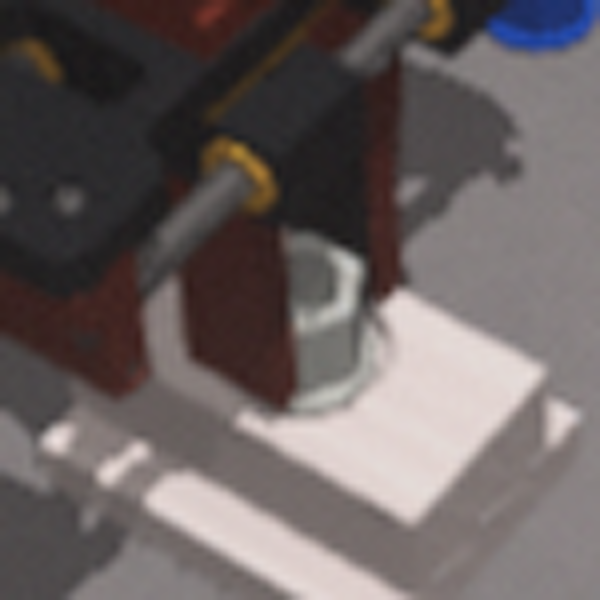

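Emit:
{"api": "servo_tool", "payload": {"deltas": [0, 0, 0, 0, 0, 0.1, -1, 0, 0, 0, 0, 0, 0.15, -1, 0, 0, 0, 0, 0, 0.15, -1]}}

```text
time: 5.9
tcp_pos: [0.5438, -0.171, 0.0586]
tool_rot: [[-0.998, 0.062, 0.002], [0.062, 0.998, -0.0], [-0.002, -0.0, -1.0]]
ft_force: [0.1, 0.3, 2.0]
finger_gap: 0.0236
```

Emit:
{"api": "servo_tool", "payload": {"deltas": [0, 0, 0, 0, 0, 0, 0.5, 0, 0, 0, 0, 0, 0, 0.5, 0, 0, 0, 0, 0, 0, 0.5, 0, 0, 0, 0, 0, 0, 0.5, 0, 0, 0, 0, 0, -2, 0.5, 0, 0, 0, 0, 0, -4, 0.5, 0, 0, 0, 0, 0, -4, 0.5]}}

```text
time: 6.78
tcp_pos: [0.5447, -0.1713, 0.0998]
tool_rot: [[-0.998, 0.062, 0.004], [0.062, 0.998, -0.001], [-0.004, -0.001, -1.0]]
ft_force: [0.0, 0.2, -0.6]
finger_gap: 0.0658
```

Run:
```python
from h import *
from station import get_state,viewer
st=get_state(); print(st["tcp_pos"],st["ft_force"].round(1),st["finger_gap"],st["torque"])
x,y,w=195,235,75
s=viewer.snapshot("scene");cv2.imwrite(f"pics/p3.png",cv2.resize(s["color"][y:y+w,x:x+w,::-1],(600,600),interpolation=cv2.INTER_CUBIC))
pickle.dump(s,open("s3.pkl","wb"))
```

```text
[ 0.54470758 -0.17130903  0.0998319 ] [ 0.   0.2 -0.6] 0.06583500554844596 [-0.00016014 -0.0126869  -0.01827465]
```

View pics/p3.png

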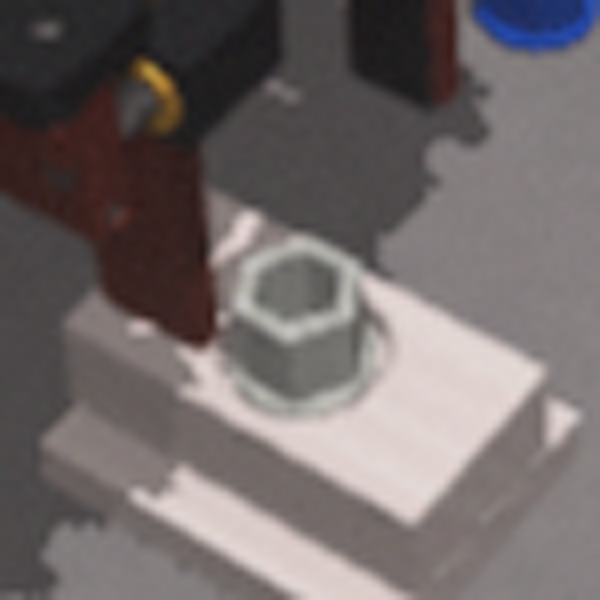

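Run:
```python
from h import *
from station import get_state
st=get_state()
print(row(st,(.543,-.171,.0302),86.4))
```

```text
[-0.021, 0.159, 0.065, 0.128, -0.0, 6.868]
```

Emit:
{"api": "servo_tool", "payload": {"deltas": [0, 0.16, 0.06, 0.13, 0, 3.5, 0.5, 0, 0.16, 0.06, 0.13, 0, 6, 0.5, 0, 0.16, 0.06, 0.13, 0, 6.8, 0.5, 0, 0.16, 0.06, 0.13, 0, 6.85, 0.5]}}

```text
time: 7.32
tcp_pos: [0.5425, -0.171, 0.0297]
tool_rot: [[-0.998, 0.063, -0.002], [0.063, 0.998, -0.0], [0.002, -0.0, -1.0]]
ft_force: [0.9, -0.2, 1.0]
finger_gap: 0.0659
```

Run:
```python
from h import *
from station import get_state
st=get_state()
print(st["tcp_pos"],row(st,(.543,-.171,.0302),86.4))
```

```text
[ 0.54247457 -0.17096477  0.02967771] [-0.012, -0.088, -0.003, -0.053, -0.0, -0.052]
```

Emit:
{"api": "servo_tool", "payload": {"deltas": [0, -0.09, 0, -0.05, 0, -0.05, -1, 0, -0.09, 0, -0.05, 0, -0.05, -1, 0, -0.09, 0, -0.05, 0, -0.05, -1, 0, -0.09, 0, -0.05, 0, -0.05, -1, 0, -0.09, 0, -0.05, 0, -0.05, -1, 0, -0.09, 0, -0.05, 0, -0.05, -1]}}

```text
time: 8.07
tcp_pos: [0.5434, -0.1711, 0.0307]
tool_rot: [[-0.998, 0.063, 0.001], [0.063, 0.998, -0.0], [-0.001, -0.0, -1.0]]
ft_force: [-0.6, 0.2, 7.0]
finger_gap: 0.0458
```

Run:
```python
from h import *
from station import get_state,viewer
st=get_state()
print(st["tcp_pos"],st["tool_rot"].round(4),st["ft_force"],st["torque"],st["finger_gap"],row(st,(.543,-.171,.08),91.8))
```

```text
[ 0.54337494 -0.17107845  0.03072034] [[-9.98e-01  6.28e-02  1.00e-03]
 [ 6.28e-02  9.98e-01 -3.00e-04]
 [-1.00e-03 -3.00e-04 -1.00e+00]] [-0.58034928  0.23139863  6.97274741] [0.02116667 0.1508302  0.04417638] 0.04576388624462557 [-0.019, 0.055, -5.402, 0.033, 0.004, -4.928]
```

Emit:
{"api": "servo_tool", "payload": {"deltas": [0, 0, 0, 0, 0, -1, -1, 0, 0, 0, 0, 0, -3, -1, 0, 0, 0, 0, 0, -5, -1, 0, 0, 0, 0, 0, -6, -1, 0, 0, 0, 0, 0, -6, -1]}}

```text
time: 8.7
tcp_pos: [0.5434, -0.171, 0.091]
tool_rot: [[-0.998, 0.063, 0.002], [0.063, 0.998, -0.0], [-0.002, -0.0, -1.0]]
ft_force: [-0.3, 0.9, -5.9]
finger_gap: 0.0457
```

Run:
```python
from h import *
from station import get_state,viewer
st=get_state()
print(st["tcp_pos"],st["tool_rot"].round(4),st["ft_force"],st["torque"],st["finger_gap"],row(st,(.561,.1785,.085),91.8))
s=viewer.snapshot("scene");cv2.imwrite(f"pics/p4.png",s["color"][150:350,150:400,::-1].repeat(3,0).repeat(3,1))
```

```text
[ 0.54339327 -0.17100653  0.09103241] [[-9.98e-01  6.28e-02  1.60e-03]
 [ 6.28e-02  9.98e-01 -4.00e-04]
 [-1.60e-03 -3.00e-04 -1.00e+00]] [-0.25940776  0.87409249 -5.85612895] [0.0572315  0.03462678 0.05844637] 0.04572771364666442 [-0.021, 0.09, -5.398, 0.437, 34.992, 0.592]
```

View pics/p4.png

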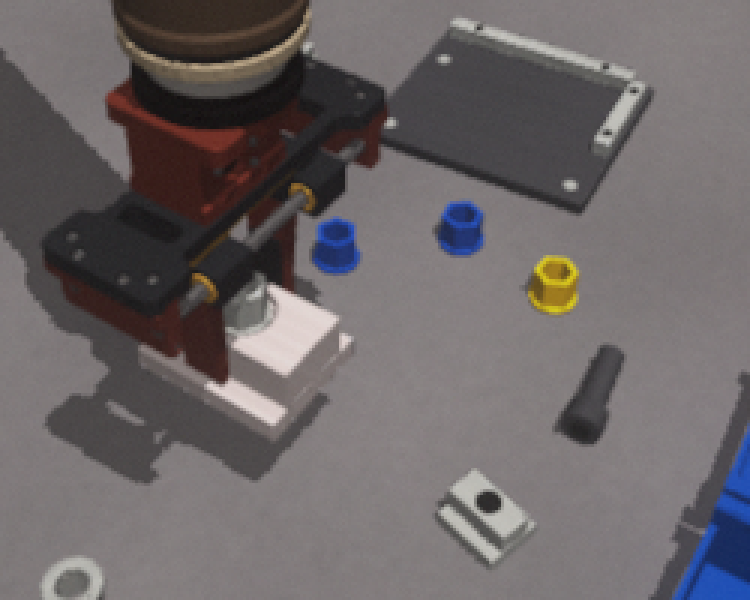

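Emit:
{"api": "servo_tool", "payload": {"deltas": [0, 0, -0.5, 0, 1, 0.05, -1, 0, 0, -1, 0.05, 4, 0.1, -1, 0, 0, -2, 0.1, 8.5, 0.2, -1, 0, 0, -3, 0.2, 13.5, 0.3, -1, 0, 0, -3.6, 0.25, 18.5, 0.4, -1, 0, 0, -4.2, 0.3, 23.5, 0.45, -1, 0, 0.05, -4.8, 0.4, 28.5, 0.5, -1, 0, 0.09, -5.2, 0.44, 32, 0.55, -1, 0, 0.09, -5.4, 0.44, 34.3, 0.59, -1, 0, 0.09, -5.4, 0.44, 35, 0.59, -1]}}

```text
time: 10.0
tcp_pos: [0.56, 0.1801, 0.0838]
tool_rot: [[-0.999, -0.033, -0.002], [-0.033, 0.999, -0.0], [0.002, -0.0, -1.0]]
ft_force: [-0.1, -0.7, -6.4]
finger_gap: 0.0458
```

Run:
```python
from h import *
from station import get_state,viewer
st=get_state()
print(st["tcp_pos"],st["tool_rot"].round(4),st["ft_force"],st["torque"],st["finger_gap"],row(st,(.561,.1785,.05),91.8))
s=viewer.snapshot("scene");cv2.imwrite(f"pics/p5.png",cv2.resize(s["color"][130:250,240:390,::-1],None,fx=5,fy=5,interpolation=cv2.INTER_CUBIC))
s=viewer.snapshot("top");cv2.imwrite(f"pics/p5t.png",cv2.resize(s["color"][160:270,150:290,::-1],None,fx=5,fy=5,interpolation=cv2.INTER_CUBIC))
```

```text
[0.56002165 0.18009914 0.08383841] [[-9.994e-01 -3.350e-02 -2.000e-03]
 [-3.350e-02  9.994e-01 -3.000e-04]
 [ 2.000e-03 -2.000e-04 -1.000e+00]] [-0.06787254 -0.72811081 -6.37297155] [ 0.01377919  0.00983385 -0.00883674] 0.0458325424811688 [-0.013, -0.116, 0.117, -0.099, -0.162, 3.384]
```

View pics/p5.png

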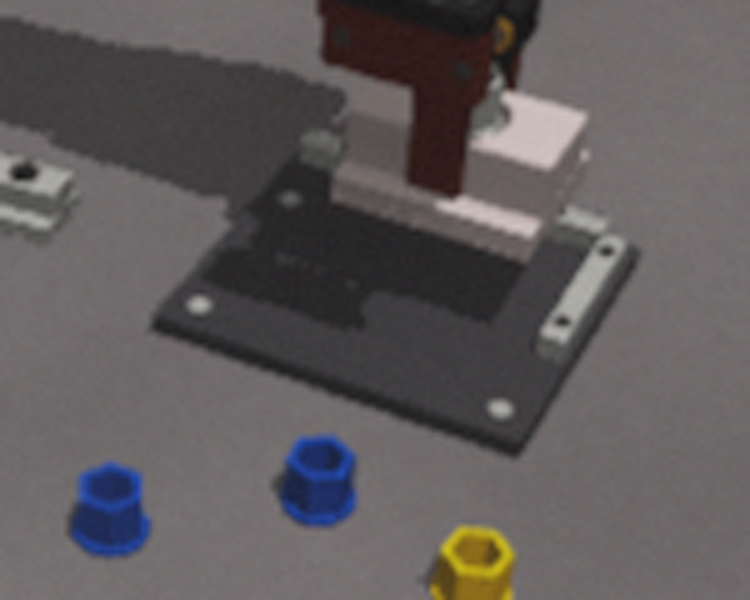

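View pics/p5t.png

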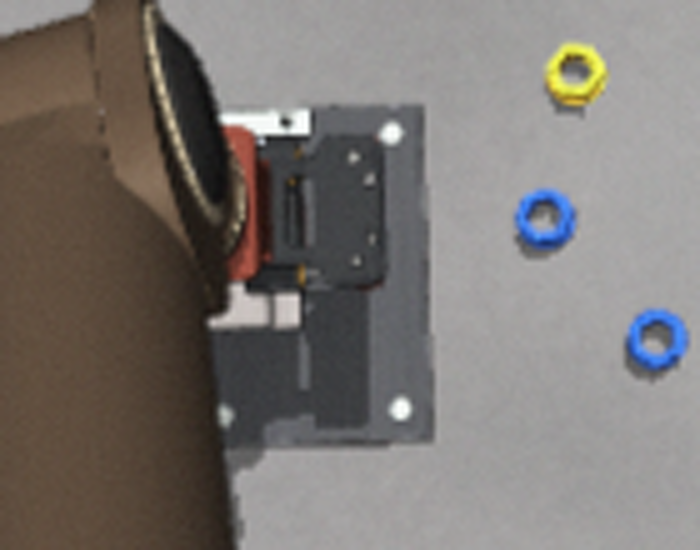

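Emit:
{"api": "servo_tool", "payload": {"deltas": [0, -0.12, 0.12, 0, -0.3, 1.5, -1, 0, -0.12, 0.12, 0, -0.3, 2.8, -1, 0, -0.12, 0.12, 0, -0.3, 3.4, -1, 0, -0.12, 0.12, 0, -0.3, 3.8, -1, 0, -0.12, 0.12, 0, -0.3, 3.8, -1]}}

```text
time: 10.72
tcp_pos: [0.5604, 0.1752, 0.0459]
tool_rot: [[-1.0, -0.029, 0.0], [-0.029, 1.0, -0.001], [-0.0, -0.001, -1.0]]
ft_force: [0.0, -0.2, -5.2]
finger_gap: 0.0458
```

Run:
```python
from h import *
from station import get_state,viewer
st=get_state()
print(st["tcp_pos"],st["tool_rot"].round(4),st["ft_force"],st["torque"],st["finger_gap"],row(st,(.560,.177,.041),91.8))
s=viewer.snapshot("scene");cv2.imwrite(f"pics/p6.png",cv2.resize(s["color"][140:220,290:390,::-1],None,fx=7,fy=7,interpolation=cv2.INTER_CUBIC))
```

```text
[0.5604341  0.17521019 0.04587053] [[-9.996e-01 -2.930e-02  2.000e-04]
 [-2.930e-02  9.996e-01 -9.000e-04]
 [-2.000e-04 -9.000e-04 -1.000e+00]] [ 0.02390033 -0.22200715 -5.22032429] [0.06953766 0.03771192 0.04370804] 0.045763775938837944 [-0.053, 0.011, -0.118, 0.038, 0.181, 0.487]
```

View pics/p6.png

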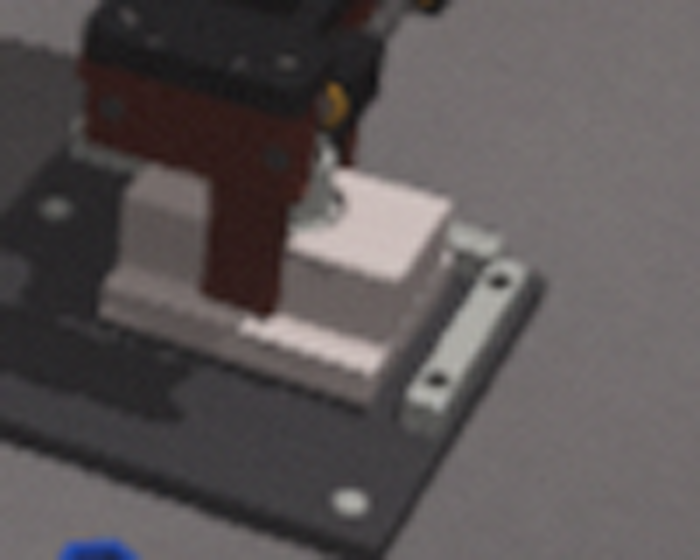

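Emit:
{"api": "servo_tool", "payload": {"deltas": [-0.05, 0, -0.1, 0, 0, 0.25, -1, -0.05, 0, -0.1, 0, 0, 0.45, -1, -0.05, 0, -0.1, 0, 0, 0.5, -1, -0.05, 0, -0.1, 0, 0, 0.55, -1, -0.05, 0, -0.1, 0, 0, 0.55, -1]}}

```text
time: 11.4
tcp_pos: [0.5607, 0.1754, 0.0408]
tool_rot: [[-1.0, -0.031, 0.001], [-0.031, 1.0, 0.0], [-0.001, 0.0, -1.0]]
ft_force: [-0.9, 0.0, -4.5]
finger_gap: 0.0462
```

```bash
cat > st.py <<'E'
from h import *
from station import get_state
st=get_state(); R=st["tool_rot"]
F=st["ft_force"];c,s=np.cos(np.radians(1.8)),np.sin(np.radians(1.8))
print("tcp mm",(st["tcp_pos"]*1000).round(2),"yaw",np.degrees(np.arctan2(R[1,1],R[0,1])).round(3),"tilt z",R[:,2].round(4),"F",F.round(2),"M",st["torque"].round(3),"gap",round(st["finger_gap"]*1000,2),"t",st["time"])
E
python3 st.py
```

```text
tcp mm [560.65 175.38  40.78] yaw 91.787 tilt z [ 8.e-04  2.e-04 -1.e+00] F [-0.91  0.03 -4.52] M [-0.02   0.046 -0.002] gap 46.23 t 11.4
```

Emit:
{"api": "servo_tool", "payload": {"deltas": [0, 0, 0, 0, 0, 0.05, -1, 0, 0, 0, 0, 0, 0.08, -1, 0, 0, 0, 0, 0, 0.08, -1]}}

```text
time: 11.78
tcp_pos: [0.5607, 0.1754, 0.0407]
tool_rot: [[-1.0, -0.031, 0.001], [-0.031, 1.0, 0.0], [-0.001, 0.0, -1.0]]
ft_force: [-3.7, -0.9, 5.3]
finger_gap: 0.0459
```

```bash
python3 st.py
```

```text
tcp mm [560.72 175.38  40.75] yaw 91.786 tilt z [ 1.e-03  5.e-04 -1.e+00] F [-3.68 -0.88  5.3 ] M [-0.444  0.811 -0.027] gap 45.91 t 11.775
```

Emit:
{"api": "servo_tool", "payload": {"deltas": [0, 0, 0, 0, 0.2, 0.05, -1, 0, 0, 0, 0, 0.5, 0.05, -1, 0, 0, 0, 0, 0.8, 0.05, -1, 0, 0, 0, 0, 0.9, 0.05, -1, 0, 0, 0, 0, 0.9, 0.05, -1]}}

```text
time: 12.4
tcp_pos: [0.5612, 0.1844, 0.0407]
tool_rot: [[-1.0, -0.031, 0.002], [-0.031, 1.0, 0.001], [-0.003, 0.0, -1.0]]
ft_force: [0.7, -3.6, 5.1]
finger_gap: 0.0459
```

```bash
python3 st.py
```

```text
tcp mm [561.24 184.4   40.73] yaw 91.783 tilt z [ 2.5e-03  5.0e-04 -1.0e+00] F [ 0.75 -3.63  5.06] M [-1.054  0.119  0.003] gap 45.89 t 12.4
```

Emit:
{"api": "servo_tool", "payload": {"deltas": [0, 0.08, 0, 0, 0.05, 0.04, -1, 0, 0.08, 0, 0, 0.1, 0.04, -1, 0, 0.08, 0, 0, 0.1, 0.04, -1]}}

```text
time: 12.78
tcp_pos: [0.5615, 0.1851, 0.0407]
tool_rot: [[-1.0, -0.031, 0.002], [-0.031, 1.0, 0.0], [-0.002, 0.0, -1.0]]
ft_force: [-1.0, -4.0, 5.9]
finger_gap: 0.0456
```

```bash
python3 st.py
```

```text
tcp mm [561.46 185.14  40.73] yaw 91.769 tilt z [ 1.5e-03  1.0e-04 -1.0e+00] F [-0.97 -3.99  5.87] M [-1.091  0.318  0.02 ] gap 45.59 t 12.775
```

Still sliding on friction; keep advancing.

Emit:
{"api": "servo_tool", "payload": {"deltas": [0, 0.05, 0, 0, 0.06, 0.03, -1, 0, 0.05, 0, 0, 0.15, 0.03, -1, 0, 0.05, 0, 0, 0.15, 0.03, -1]}}

```text
time: 13.15
tcp_pos: [0.5618, 0.1866, 0.0407]
tool_rot: [[-1.0, -0.031, 0.001], [-0.031, 1.0, 0.0], [-0.001, 0.0, -1.0]]
ft_force: [-0.9, -5.0, 5.4]
finger_gap: 0.046
```

```bash
python3 st.py
```

```text
tcp mm [561.84 186.57  40.75] yaw 91.755 tilt z [ 1.4e-03  1.0e-04 -1.0e+00] F [-0.86 -5.04  5.44] M [-0.892  0.202 -0.056] gap 45.97 t 13.15
```

Emit:
{"api": "servo_tool", "payload": {"deltas": [0, 0, 0, 0, 0.06, 0.03, -1, 0, 0, 0, 0, 0.12, 0.03, -1, 0, 0, 0, 0, 0.12, 0.03, -1]}}

```text
time: 13.52
tcp_pos: [0.5621, 0.1876, 0.0407]
tool_rot: [[-1.0, -0.03, 0.002], [-0.03, 1.0, -0.0], [-0.002, -0.0, -1.0]]
ft_force: [-0.7, -4.4, 4.9]
finger_gap: 0.0458
```

```bash
python3 st.py
```

```text
tcp mm [562.1  187.61  40.73] yaw 91.739 tilt z [ 1.8e-03 -1.0e-04 -1.0e+00] F [-0.68 -4.37  4.95] M [-0.882  0.284 -0.003] gap 45.85 t 13.525
```

Run:
```python
from h import *
from station import viewer
s=viewer.snapshot("scene");cv2.imwrite(f"pics/p7.png",cv2.resize(s["color"][140:215,300:380,::-1],None,fx=9,fy=8,interpolation=cv2.INTER_CUBIC))
```

```text
(no output)
```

View pics/p7.png

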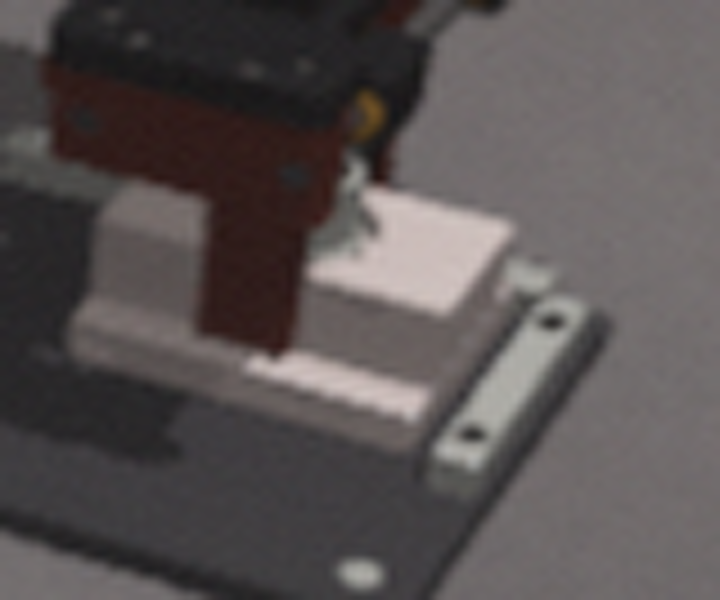

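Emit:
{"api": "servo_tool", "payload": {"deltas": [0, 0.05, 0, 0, 0.08, 0.03, -1, 0, 0.05, 0, 0, 0.15, 0.03, -1, 0, 0.05, 0, 0, 0.15, 0.03, -1, 0, 0.05, 0, 0, 0.15, 0.03, -1]}}

```text
time: 14.08
tcp_pos: [0.5621, 0.1878, 0.0407]
tool_rot: [[-1.0, -0.03, 0.001], [-0.03, 1.0, -0.002], [-0.001, -0.002, -1.0]]
ft_force: [-2.0, -6.7, 8.3]
finger_gap: 0.046
```

```bash
python3 st.py
```

```text
tcp mm [562.14 187.8   40.74] yaw 91.702 tilt z [ 8.0e-04 -1.5e-03 -1.0e+00] F [-2.01 -6.7   8.32] M [-1.366  0.498  0.188] gap 46.02 t 14.075
```

Emit:
{"api": "servo_tool", "payload": {"deltas": [0.08, 0, -0.3, 0, 0.15, 0.03, -1, 0.08, 0, -0.3, 0, 0.25, 0.03, -1, 0.08, 0, -0.3, 0, 0.25, 0.03, -1, 0.08, 0, -0.3, 0, 0.25, 0.03, -1]}}

```text
time: 14.58
tcp_pos: [0.5622, 0.1879, 0.0408]
tool_rot: [[-0.999, -0.033, 0.0], [-0.033, 0.999, -0.005], [-0.0, -0.005, -1.0]]
ft_force: [-2.6, -10.5, 9.3]
finger_gap: 0.0456
```

```bash
python3 st.py
```

```text
tcp mm [562.22 187.95  40.83] yaw 91.876 tilt z [ 4.0e-04 -5.2e-03 -1.0e+00] F [ -2.63 -10.55   9.3 ] M [-1.767  0.574 -0.12 ] gap 45.61 t 14.575
```

Emit:
{"api": "servo_tool", "payload": {"deltas": [-0.4, 0, 0, 0, 0.15, 0.03, -1, -0.4, 0, 0, -0.2, 0.2, 0.03, -1, -0.4, 0, 0, -0.4, 0.2, 0.03, -1, -0.4, 0, 0, -0.5, 0.2, 0.03, -1, -0.4, 0, 0, -0.5, 0.2, 0.03, -1]}}

```text
time: 15.2
tcp_pos: [0.5648, 0.1879, 0.0407]
tool_rot: [[-0.999, -0.032, -0.005], [-0.032, 0.999, -0.001], [0.005, -0.001, -1.0]]
ft_force: [-9.7, -10.5, 15.5]
finger_gap: 0.0458
```

```bash
python3 st.py
```

```text
tcp mm [564.78 187.93  40.7 ] yaw 91.818 tilt z [-0.0049 -0.001  -1.    ] F [ -9.72 -10.51  15.54] M [-1.994  2.054  0.023] gap 45.76 t 15.2
```

Emit:
{"api": "servo_tool", "payload": {"deltas": [-0.1, -0.35, 0, -0.1, 0.2, 0, -1, -0.1, -0.35, 0, -0.2, 0.2, 0, -1, -0.1, -0.35, 0, -0.3, 0.2, 0, -1, -0.1, -0.35, 0, -0.4, 0.2, 0, -1]}}

```text
time: 15.7
tcp_pos: [0.5662, 0.188, 0.0407]
tool_rot: [[-1.0, -0.031, -0.004], [-0.031, 1.0, -0.002], [0.004, -0.002, -1.0]]
ft_force: [-11.1, -9.5, 14.5]
finger_gap: 0.0455
```

```bash
python3 st.py
python3 - <<'E'
from h import *
from station import viewer
s=viewer.snapshot("scene");cv2.imwrite(f"pics/p8.png",cv2.resize(s["color"][140:215,300:380,::-1],None,fx=9,fy=8,interpolation=cv2.INTER_CUBIC))
E
```

```text
tcp mm [566.19 187.99  40.71] yaw 91.779 tilt z [-0.0042 -0.0019 -1.    ] F [-11.11  -9.53  14.55] M [-1.788  2.099  0.111] gap 45.54 t 15.7
```

View pics/p8.png

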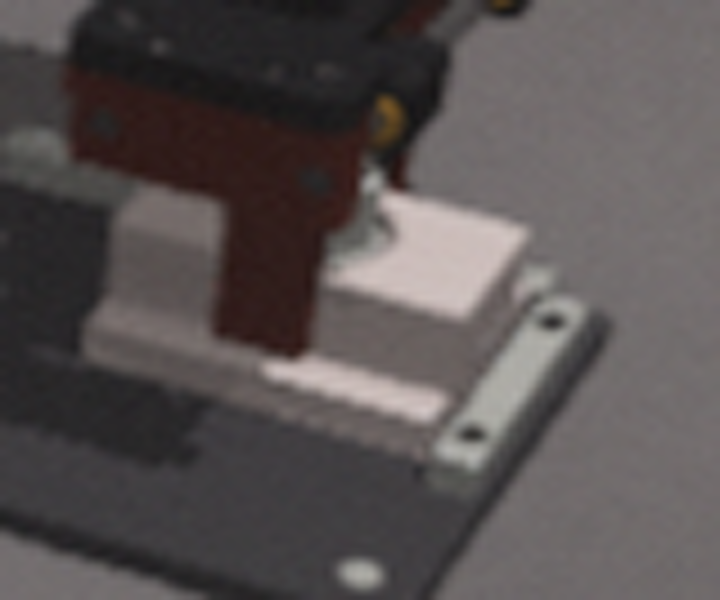

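Emit:
{"api": "servo_tool", "payload": {"deltas": [-0.2, -0.4, 0, -0.2, 0.12, -0.03, -1, -0.2, -0.4, 0, -0.3, 0.12, -0.03, -1, -0.2, -0.4, 0, -0.4, 0.12, -0.03, -1, -0.2, -0.4, 0, -0.4, 0.12, -0.03, -1]}}

```text
time: 16.25
tcp_pos: [0.568, 0.188, 0.0407]
tool_rot: [[-1.0, -0.031, -0.002], [-0.031, 1.0, -0.0], [0.002, -0.0, -1.0]]
ft_force: [-8.7, -6.6, 10.2]
finger_gap: 0.0458
```

```bash
python3 st.py
```

```text
tcp mm [568.03 188.01  40.7 ] yaw 91.776 tilt z [-1.9e-03 -4.0e-04 -1.0e+00] F [-8.65 -6.64 10.17] M [-1.577  1.689  0.126] gap 45.77 t 16.25
```

Emit:
{"api": "servo_tool", "payload": {"deltas": [-0.1, -0.3, 0, -0.2, 0.12, -0.02, -1, -0.1, -0.3, 0, -0.3, 0.12, -0.02, -1, -0.1, -0.3, 0, -0.4, 0.12, -0.02, -1, -0.1, -0.3, 0, -0.4, 0.12, -0.02, -1]}}

```text
time: 16.75
tcp_pos: [0.5696, 0.1881, 0.0407]
tool_rot: [[-1.0, -0.031, -0.002], [-0.031, 1.0, -0.001], [0.002, -0.001, -1.0]]
ft_force: [-9.3, -7.1, 11.2]
finger_gap: 0.0455
```

```bash
python3 st.py;  python3 - <<'E'
from h import *
from station import viewer
s=viewer.snapshot("scene");cv2.imwrite(f"pics/p9.png",cv2.resize(s["color"][140:215,300:380,::-1],None,fx=9,fy=8,interpolation=cv2.INTER_CUBIC))
E
```

```text
tcp mm [569.64 188.07  40.71] yaw 91.775 tilt z [-1.7e-03 -6.0e-04 -1.0e+00] F [-9.31 -7.06 11.19] M [-1.508  1.826  0.146] gap 45.53 t 16.75
```

View pics/p9.png

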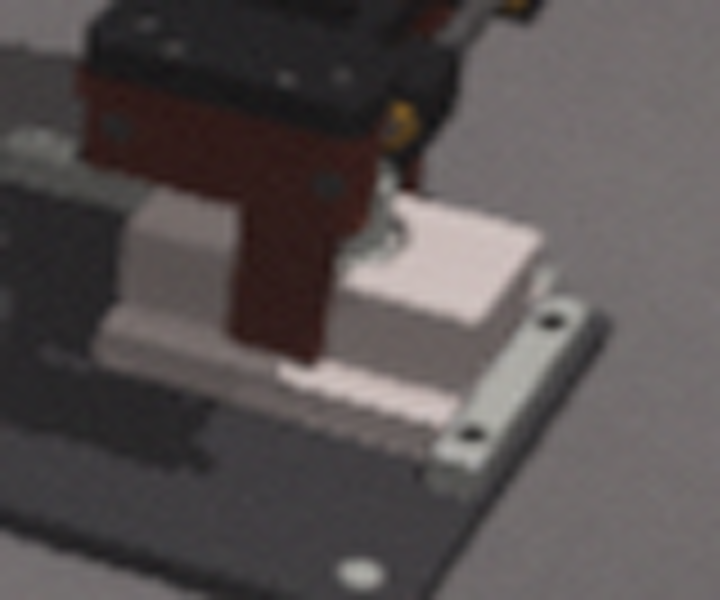

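Emit:
{"api": "servo_tool", "payload": {"deltas": [-0.1, -0.3, -0.05, -0.2, 0.12, -0.02, -1, -0.1, -0.3, -0.05, -0.3, 0.12, -0.02, -1, -0.1, -0.3, -0.05, -0.4, 0.12, -0.02, -1, -0.1, -0.3, -0.05, -0.4, 0.12, -0.02, -1]}}

```text
time: 17.3
tcp_pos: [0.5697, 0.1881, 0.0407]
tool_rot: [[-0.999, -0.032, -0.004], [-0.032, 0.999, -0.001], [0.004, -0.001, -1.0]]
ft_force: [-14.8, -7.3, 16.9]
finger_gap: 0.0453
```

```bash
python3 st.py;  python3 - <<'E'
from h import *
from station import viewer
s=viewer.snapshot("scene");cv2.imwrite(f"pics/p10.png",cv2.resize(s["color"][140:215,300:380,::-1],None,fx=9,fy=8,interpolation=cv2.INTER_CUBIC))
E
```

```text
tcp mm [569.68 188.07  40.7 ] yaw 91.815 tilt z [-0.0044 -0.0011 -1.    ] F [-14.84  -7.32  16.94] M [-1.556  2.887  0.02 ] gap 45.34 t 17.3
```

View pics/p10.png

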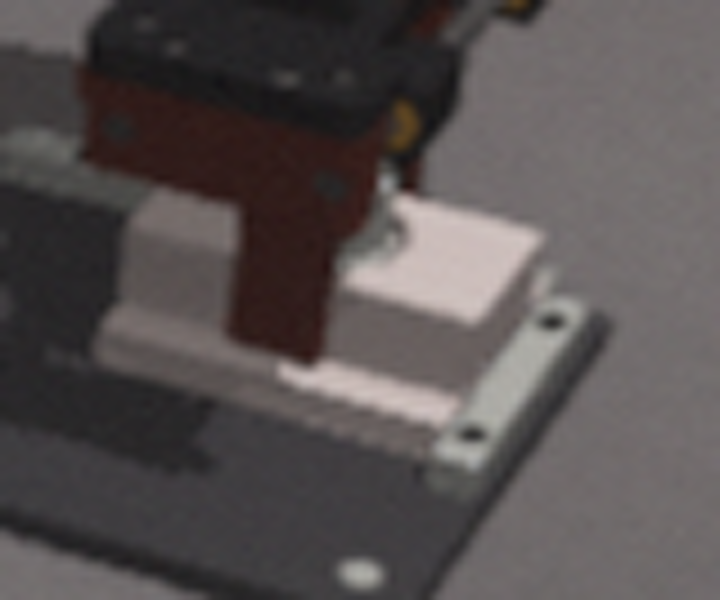

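Emit:
{"api": "servo_tool", "payload": {"deltas": [-0.25, -0.6, -0.05, -0.25, 0.2, -0.02, -1, -0.25, -0.6, -0.05, -0.3, 0.25, -0.02, -1, -0.25, -0.6, -0.05, -0.3, 0.25, -0.02, -1, -0.25, -0.6, -0.05, -0.3, 0.25, -0.02, -1]}}

```text
time: 17.85
tcp_pos: [0.5696, 0.1881, 0.0407]
tool_rot: [[-1.0, -0.032, -0.0], [-0.032, 1.0, 0.0], [0.0, 0.0, -1.0]]
ft_force: [-11.3, -9.5, 14.8]
finger_gap: 0.0456
```

```bash
python3 st.py
```

```text
tcp mm [569.65 188.11  40.7 ] yaw 91.811 tilt z [-4.e-04  0.e+00 -1.e+00] F [-11.26  -9.5   14.76] M [-2.379  2.428  0.037] gap 45.58 t 17.85
```

Emit:
{"api": "servo_tool", "payload": {"deltas": [-0.3, -0.45, -0.05, -0.35, 0.3, -0.04, -1, -0.3, -0.45, -0.05, -0.4, 0.35, -0.04, -1, -0.3, -0.45, -0.05, -0.4, 0.35, -0.04, -1, -0.3, -0.45, -0.05, -0.4, 0.35, -0.04, -1, -0.3, -0.45, -0.05, -0.4, 0.35, -0.04, -1, -0.3, -0.45, -0.05, -0.4, 0.35, -0.04, -1]}}

```text
time: 18.6
tcp_pos: [0.5697, 0.1881, 0.0407]
tool_rot: [[-1.0, -0.031, -0.001], [-0.031, 1.0, 0.0], [0.001, 0.0, -1.0]]
ft_force: [-13.0, -11.8, 16.6]
finger_gap: 0.0461
```

```bash
python3 st.py;python3 - <<'E'
from h import *
from station import viewer
s=viewer.snapshot("scene");cv2.imwrite(f"pics/p11.png",cv2.resize(s["color"][140:215,300:380,::-1],None,fx=9,fy=8,interpolation=cv2.INTER_CUBIC))
s=viewer.snapshot("top");cv2.imwrite(f"pics/p11t.png",cv2.resize(s["color"][150:290,130:440,::-1],None,fx=2.5,fy=2.5))
E
python3 st.py
```

```text
tcp mm [569.67 188.11  40.7 ] yaw 91.794 tilt z [-1.1e-03  4.0e-04 -1.0e+00] F [-12.98 -11.81  16.59] M [-3.114  2.912  0.015] gap 46.14 t 18.6
tcp mm [569.68 188.1   40.7 ] yaw 91.792 tilt z [-1.1e-03  5.0e-04 -1.0e+00] F [-13.42 -12.95  16.48] M [-3.17   2.935  0.033] gap 45.8 t 18.7
```

View pics/p11.png

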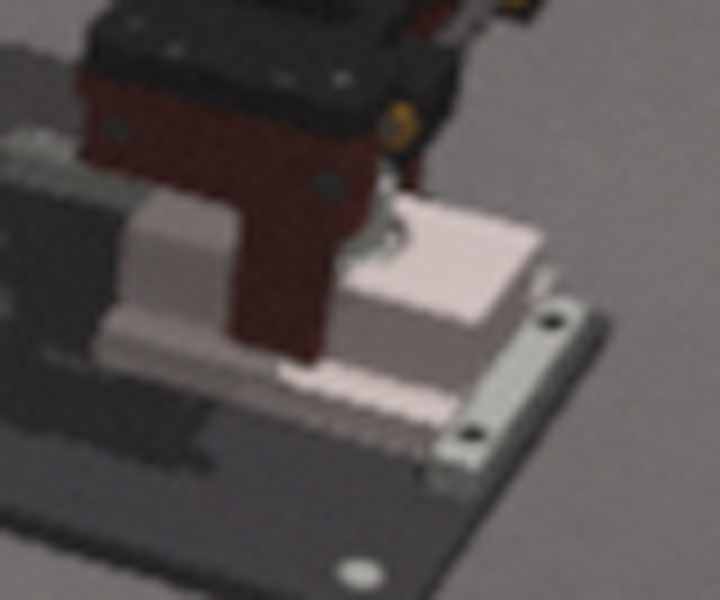

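View pics/p11t.png

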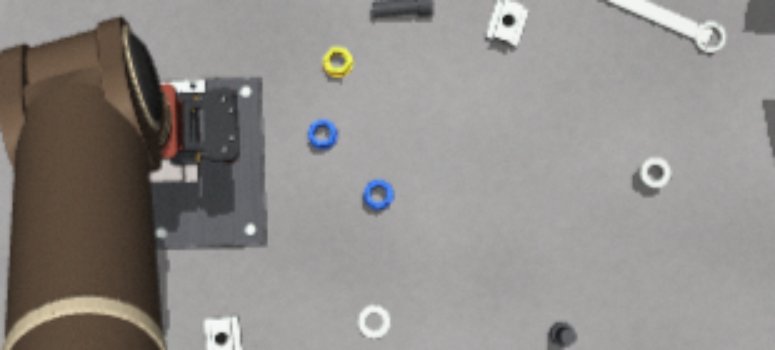

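Emit:
{"api": "servo_tool", "payload": {"deltas": [-0.3, -0.45, -0.3, -0.4, 0.4, -0.04, -1, -0.3, -0.45, -0.3, -0.4, 0.4, -0.04, -1, -0.3, -0.45, -0.3, -0.4, 0.4, -0.04, -1, -0.3, -0.45, -0.3, -0.4, 0.4, -0.04, -1]}}

```text
time: 19.2
tcp_pos: [0.5697, 0.1881, 0.0407]
tool_rot: [[-0.999, -0.034, -0.002], [-0.034, 0.999, 0.001], [0.002, 0.001, -1.0]]
ft_force: [-13.1, -12.5, 16.9]
finger_gap: 0.0459
```

```bash
python3 st.py
```

```text
tcp mm [569.67 188.1   40.71] yaw 91.945 tilt z [-2.e-03  6.e-04 -1.e+00] F [-13.07 -12.51  16.93] M [-3.373  2.954 -0.332] gap 45.9 t 19.2
```

Emit:
{"api": "servo_tool", "payload": {"deltas": [-0.3, -0.4, 0.3, -0.4, 0.4, -0.04, -1, -0.3, -0.4, 0.3, -0.4, 0.4, -0.04, -1, -0.3, -0.4, 0.3, -0.4, 0.4, -0.04, -1, -0.3, -0.4, 0.3, -0.4, 0.4, -0.04, -1]}}

```text
time: 19.7
tcp_pos: [0.5697, 0.1881, 0.0407]
tool_rot: [[-1.0, -0.028, -0.004], [-0.028, 1.0, 0.0], [0.004, 0.0, -1.0]]
ft_force: [-14.7, -14.1, 17.4]
finger_gap: 0.0454
```

```bash
python3 st.py
```

```text
tcp mm [569.69 188.14  40.71] yaw 91.624 tilt z [-3.6e-03  3.0e-04 -1.0e+00] F [-14.66 -14.11  17.39] M [-3.328  2.855  0.574] gap 45.43 t 19.7
```

Emit:
{"api": "servo_tool", "payload": {"deltas": [-0.3, -0.65, -0.2, -0.4, 0.4, -0.04, -1, -0.3, -0.65, -0.2, -0.4, 0.4, -0.04, -1, -0.3, -0.65, -0.2, -0.4, 0.4, -0.04, -1, -0.3, -0.65, -0.2, -0.4, 0.4, -0.04, -1, -0.3, -0.65, -0.2, -0.4, 0.4, -0.04, -1, -0.3, -0.65, -0.2, -0.4, 0.4, -0.04, -1]}}

```text
time: 20.45
tcp_pos: [0.5696, 0.1881, 0.0407]
tool_rot: [[-1.0, -0.031, -0.001], [-0.031, 1.0, 0.0], [0.001, 0.0, -1.0]]
ft_force: [-13.4, -12.7, 16.9]
finger_gap: 0.0457
```

```bash
python3 st.py
```

```text
tcp mm [569.64 188.11  40.68] yaw 91.748 tilt z [-1.e-03  2.e-04 -1.e+00] F [-13.36 -12.67  16.9 ] M [-3.301  3.007  0.212] gap 45.73 t 20.45
```

Emit:
{"api": "servo_tool", "payload": {"deltas": [-0.3, -0.5, -0.12, -0.4, 0.4, -0.04, -1, -0.3, -0.5, -0.12, -0.4, 0.4, -0.04, -1, -0.3, -0.5, -0.12, -0.4, 0.4, -0.04, -1, -0.3, -0.5, -0.12, -0.4, 0.4, -0.04, -1, -0.3, -0.5, -0.12, -0.4, 0.4, -0.04, -1, -0.3, -0.5, -0.12, -0.4, 0.4, -0.04, -1]}}

```text
time: 21.2
tcp_pos: [0.5697, 0.1881, 0.0407]
tool_rot: [[-1.0, -0.031, -0.001], [-0.031, 1.0, 0.0], [0.001, 0.0, -1.0]]
ft_force: [-13.8, -13.8, 16.9]
finger_gap: 0.0456
```

```bash
python3 st.py
python3 - <<'E'
from h import *
from station import viewer,get_state
s=viewer.snapshot("scene");cv2.imwrite(f"pics/p12.png",cv2.resize(s["color"][140:215,300:380,::-1],None,fx=9,fy=8,interpolation=cv2.INTER_CUBIC))
R=get_state()["tool_rot"]
E
python3 st.py
```

```text
tcp mm [569.67 188.07  40.69] yaw 91.778 tilt z [-1.e-03  2.e-04 -1.e+00] F [-13.8  -13.84  16.88] M [-3.264  2.99   0.104] gap 45.6 t 21.2
tcp mm [569.66 188.11  40.68] yaw 91.779 tilt z [-1.e-03  2.e-04 -1.e+00] F [-14.07 -13.97  16.81] M [-3.274  2.967  0.076] gap 45.25 t 21.25
```

View pics/p12.png

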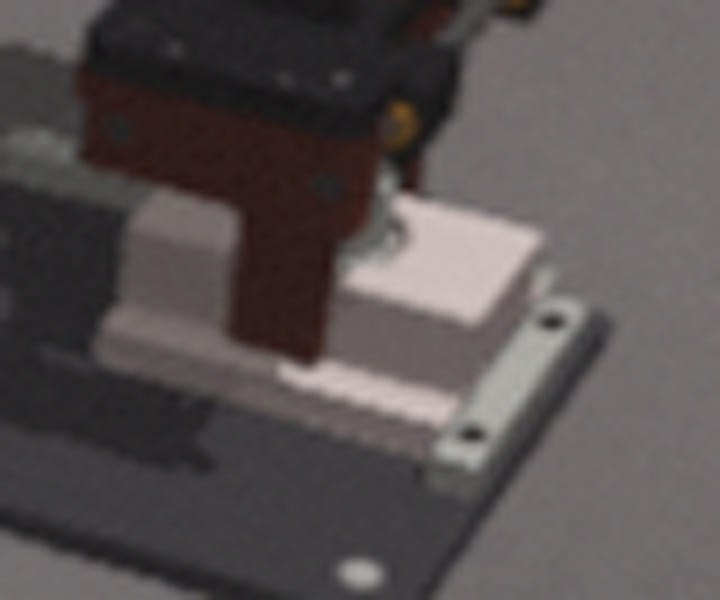

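```bash
python3 -c "
from station import order
print(order.close_job())"; python3 st.py
```

```text
the job is handed in; nothing more can be done
None
the job is handed in; nothing more can be done
```

The nut is seated in the block, and the block is held in the corner against both fences; I handed the job in at 21.25 s.

**What I did:** I gripped the collar-down steel nut across its flats, set it in the block's pocket (touchdown at 2 N) and released it. Then I gripped the block by its body, carried it to the plate and slid it against the long fence, then the short fence.

**Last checks before handing in:**
- **Fences:** the arm was pushing about 14 N towards each fence, some of which is taken by friction on the plate, with about 17 N of upward reaction at the wrist. The position was steady to within 0.1 mm.
- **Flatness:** the tool height was 40.68 mm; 40.72 mm is what I expected with the block flat on the plate. Tilt was under 0.1°.
- **Alignment:** the turning moment was close to zero (about 0.1 N·m). A small twist each way gave a linear response, which fits both faces bearing fully.
- **Nut:** still in the pocket in the last picture, though partly hidden behind a finger.
- **Other parts:** the other nut, the washer and the look-alikes I could see in my last top view had not moved. I did not compare their positions numerically, and the arm or the picture edge hid the rest.

**What fell short:** full contact with the long fence was judged from forces and position only, because the arm hid it from the top camera. The block met the long fence about 1 mm further in y than my camera estimate; in x it agreed to about 0.6 mm. I relied on the contact position.

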